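# Free a spent filter cartridge from a clamp of unknown thread

## Robot

A 6-joint arm with a two-finger parallel gripper is mounted at the origin on the work surface. World frame = base frame: x ahead of the robot, y to its left, z up, the work surface at z = 0. Lengths are in m, angles in rad, forces in N, time in s.
With the tool pointing down it reaches from about 0.35 to 0.975 m from the base axis. Payload 4.9 kg.
Tool frame: the origin (TCP) lies at the very end of the fingers, on their centre line; the grasp point (between the pads) lies 19 mm behind it; x points along the fingers, y is the direction in which the jaws open and shut, and the axes are right-handed (so a half turn about x gives the same grasp; the last joint's range is limited). The gripper opens to 85 mm and grips with 20 to 120 N. Pads are 22 mm wide; open, the fingers measure 114 mm over their backs; the gripper's body (76 mm by 85 mm) begins 54 mm behind the grasp point. The pads swing forward as they close: fully open they stand 13 mm farther back than shut.
Start: joints at [-1.28, 0.053, 1.613, -0, 1.476, -0.119], TCP at [0.249, -0.573, 0.231] pointing down, gripper open.
Joint ranges: [-3.01, 3.01], [-1.01, 2.22], [0.06, 2.58], [-1.02, 4.17], [0.09, 2.62], [-3.14, 3.14]. Speed limits (rad/s): [2.57, 2.57, 3.14, 3.14, 3.14, 3.14].

## Interface

Orientations are given as a unit quaternion [w, x, y, z].
In Python, from plant import manip gives the robot as it stands.
- The arm moves only by the tool play_rows, never from a script. Its argument "plan" is a list of rows, each a list of 5 numbers: the shift along the tool's x, y, z in mm, then the turn about the tool's x in rad, then the closure, from -1 (fully open) to 1 (shut). A call has 1 to 8 rows; each row is the pose to reach, as a shift and turn from the pose commanded when the call began, along the tool's axes at that moment; what a row does not reach only later rows make up. A row lasts 1/8 s, in which the tool goes at most 62.5 mm and 10.7 degrees, less where a joint would pass 70% of its speed; a pose out of reach is approached as far as the arm can. A call with a gripper value outside its range is refused whole. The fingers move at their own pace and stop on an object; the grip force is fixed at half the most. Time passes only in rows, so rows that repeat a pose let the fingers close. It gives the time, the measured TCP pose, the force and the opening at its end, in the units of the state.
- manip.state(): the state, without advancing time (a new reading comes with each control period).
- manip.grab_frame(name): name is "scene" or "top"; returns a dict with "img" (420x560x3 uint8, red, green, blue), "range_z" (420x560 float32, m along the optical axis (not along the pixel's ray), 0 where there is no reading), "fx", "fy", "cx", "cy" (pixels), "k1" (the pictures are not rectified: a ray, as slopes to the right and down, at radius r is drawn at 1 + k1 r^2 times it, then the intrinsics apply), "origin" and "rotation" of the camera in the world. Camera axes: x right, y up, looking along -z (the intrinsics and any distortion apply to the point x, -y, -z); pixel columns grow to the right and rows downward; lengths in m; the calibration is good to about 2 mm. A picture is of the moment at which its call begins.
- manip.job_done(): hands the job in, once; it reports no verdict.
The state is a dict: "time": time; "joint_pos": joint angles; "joint_vel": joint speeds; "joint_efforts": joint torques, N m; "tool_pos": TCP position; "tool_rot": TCP orientation; "contact_force": force on the tool from outside, world axes, zero at the start; "ft_torque": the same for the moment, N m; "gripper_width": opening from 0.0 (shut) to 1.0 (fully open).
Only numpy, scipy, OpenCV 4.12 (cv2) and the standard library are available. Lean on these libraries where they do the work, as an engineer would, in place of code of your own. Each camera call takes 0.05 s, during which the arm holds its last target. There are 200 camera calls.

## Task

Free the spent filter cartridge: back the red-handled clamp screw off as far as it will go (nobody knows whether its thread is right- or left-handed, so try to turn it and feel which way gives) while the cartridge stays in its cradle. Then lift the cartridge out and lay it flat in the middle of the steel tray without dropping it, let go of everything, and leave the wrench, the screwdriver and the bowl where they are.

Things in the scene. Friction and masses are not known exactly. Their poses are not given: they have to be found in the camera images.
- screw (a joint): Angle of the clamp screw, rad: 0 at the start (tight), positive anticlockwise seen from above its handle. It turns one way only, 2.3 rad to an end stop (0.15 N m, stays where left); the other way it blocks hard within 0.1 rad. The free way changes from start to start and cannot be seen (rarely both are free). The screw is captive: it does not rise as it turns (its nut travels inside the stand).
- handle (a point): Centre of the clamp screw's red bar handle, turning with it: bar 44 mm long (its y), 14 mm thick (its x), 28 mm high (its z). Its z is the screw's axis, square to the white sloping panel, 25 degrees from vertical, leaning to the slope's low side. The bar's underside is 52 mm above the panel.
- claw (a point): Tip of the screw's steel claw, which turns with the handle and holds the cartridge's blue neck down at the start: 55 mm from the screw's axis along the handle's -y, 16 mm wide, 33 to 39 mm above the panel. It clears the neck after 0.6 rad.
- cartridge: Spent filter cartridge, grey-brown with blue ends, loose, 0.12 to 0.25 kg: cylinder 44 mm in diameter, 120 mm long along its y, with a blue neck (18 mm diameter, 25 mm long) at its +y end. Origin on its axis, half-way along the thick part. It lies level across the sloping panel, its underside on the panel.
- seat (a point): Where the cartridge's origin is when it lies in its cradle, 22 mm above the panel; axes as the stand's. The cradle is two pairs of blue walls, 14 mm high, 12 mm wide, centred 45 mm to each side along y: the 78 mm between is free for fingers. A blue end plate 30 mm high stands 63 to 71 mm away on the -y side.
- stand: Fixed white service stand; origin under its middle, on the table. Axes: x level, from the slope's low front to its high back, y along the cartridge, z up. The panel, 170 mm up the slope by 260 mm in y, rises at 25 degrees, its centre 100 mm above the origin. The screw's axis leaves the panel 80 mm from its centre along +y.
- tray: Open square steel tray, fixed: 190 x 190 mm outside, 30 mm high, walls and floor 4 mm thick; origin at the centre of its underside, on the table, sides along x and y.
- wrench: Steel wrench lying on the worktop; bystander, leave alone.
- screwdriver: Yellow-handled screwdriver lying on the worktop; bystander, leave alone.
- bowl: White ceramic bowl, 130 mm across, 55 mm high, standing on the worktop; bystander, leave alone.
There are look-alikes about, which are no part of the job. What is meant by the cartridge is not green or yellow, and is the larger of those in its own colour.

How it is judged:
On the way, in this order (a step that is already met when the one before it is completed fails the run):
1. the clamp screw is backed off to its end stop (at least 2.1 rad either way) with the cartridge still in its cradle ((value of joint screw above 2.1 rad or value of joint screw below -2.1 rad) and distance between cartridge and seat below 0.012 m), for 0.2 s.
2. the cartridge is lifted clear of its cradle (distance between cartridge and seat above 0.04 m), for 0.1 s.
At the end, for the whole second after the job is handed in: The clamp screw is still at least 2.1 rad from tight, and the cartridge lies flat (within about 7 degrees) on the tray's floor, its middle within 50 mm of the tray's centre along each side, at rest and let go ((value of joint screw above 2.1 rad or value of joint screw below -2.1 rad) and x of cartridge in the frame of tray between -0.05 and 0.05 m and y of cartridge in the frame of tray between -0.05 and 0.05 m and z of cartridge in the frame of tray below 0.034 m and angle between cartridge's own y axis and vertical between 1.45 and 1.69 rad and linear speed of cartridge below 0.02 m/s and contact force between the fingers and cartridge below 0.1 N); the robot touches nothing.
It fails at once if the wrench is pushed more than 30 mm (distance of wrench from where it was at the start of the episode above 0.03 m).
It fails at once if the screwdriver is pushed more than 30 mm (distance of screwdriver from where it was at the start of the episode above 0.03 m).
It fails at once if the bowl is pushed more than 30 mm (distance of bowl from where it was at the start of the episode above 0.03 m).
It fails at once if the cartridge is dropped or flung (faster than 1.2 m/s) (linear speed of cartridge above 1.2 m/s).
It also fails if it takes over 64 s, if anything falls off the work surface, if the arm or the gripper's body presses on something with over 40 N, if the wrist force passes 120 N, or if a joint passes its speed limit or range.

## Working session

There is one attempt and no reset: what is moved stays moved. The work goes in short steps, Python scripts to look and compute and a tool call to move; the robot and the scene stay as the last step left them, time stands still between calls to the robot, and variables do not carry over. Pictures are saved under pics/ and viewed, about 8 in all and at most 12, crops included, and the job is handed in when it is done.

Besides the shell and the picture viewer there is one more tool, called as a command line: name --pt "numbers of a row" for each row, then --argument value for the rest. play_rows: Moves the arm, as the interface text tells. Its arguments: {"type":"object","properties":{"plan":{"type":"array"}},"required":["plan"]}

```bash
mkdir -p pics
cat > h.py <<'E'
import numpy as np,cv2
from plant import manip
def grab(n):
    f=manip.grab_frame(n); np.savez(''+n+'.npz',**f); return f
def load(n): return dict(np.load(''+n+'.npz'))
def rays(f,uv):
    uv=np.atleast_2d(np.array(uv,float))
    d=np.c_[(uv[:,0]-f['cx'])/f['fx'],(uv[:,1]-f['cy'])/f['fy']]
    s=d.copy()
    for _ in range(20): s=d/(1+f['k1']*(s**2).sum(1,keepdims=True))
    return np.c_[s[:,0],-s[:,1],-np.ones(len(s))]
def pts(f,uv):
    uv=np.atleast_2d(np.array(uv)); r=rays(f,uv)
    z=f['range_z'][uv[:,1].astype(int),uv[:,0].astype(int)]
    p=(r*z[:,None])@np.array(f['rotation']).T+f['origin']; p[z==0]=np.nan; return p
def cloud(f):
    H,W=f['range_z'].shape; v,u=np.mgrid[:H,:W]
    return pts(f,np.c_[u.ravel(),v.ravel()]).reshape(H,W,3)
E
python3 - <<'E'
from h import *
for n in('scene','top'):
    f=grab(n); cv2.imwrite(f'pics/{n}0.png',f['img'][:,:,::-1]); print(n,f['origin'],f['rotation'],f['fx'],f['k1'])
s=manip.state();print(s)
E
```

```text
scene [ 1.33468566 -0.35909502  0.92958911] [0.78431751 0.33104481 0.20677759 0.4821809 ] 380.0182867925885 -0.03917512087598985
top [0.51683123 0.01062796 1.47526894] [ 0.71086615  0.01246056 -0.01616518 -0.70303111] 544.4837506282349 -0.04597170837398476
{'time': 0.1, 'joint_pos': array([-1.27999041e+00,  5.33303906e-02,  1.61417114e+00, -2.44104349e-05,
        1.47600309e+00, -1.19000304e-01]), 'joint_vel': array([-0.00083086,  0.00053577, -0.00240933, -0.00042152,  0.00059311,
        0.00074743]), 'joint_efforts': array([ 9.31795876e-04, -3.94906032e+01, -3.71362424e+01, -6.03194917e-05,
        3.88646673e-03, -1.30751746e-05]), 'tool_pos': array([ 0.24884863, -0.57269991,  0.23015281]), 'tool_rot': array([-0.14320463, -0.69224756, -0.14455014,  0.69238068]), 'contact_force': array([ 0.05537204, -0.13306125,  0.14629428]), 'ft_torque': array([-0.00132701, -0.03084847, -0.03667321]), 'gripper_width': 1.0010520965333118}
```

View pics/scene0.png

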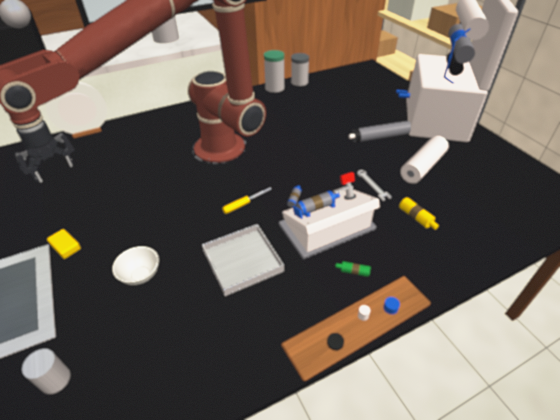

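View pics/top0.png

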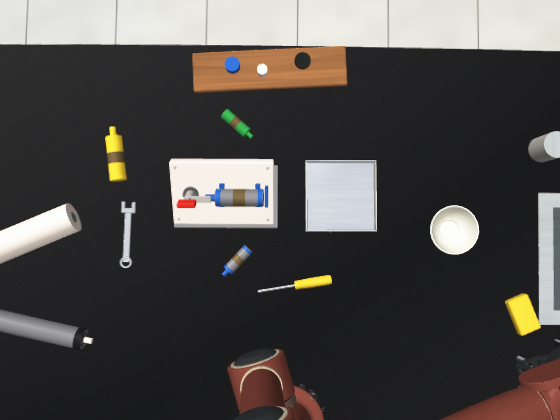

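The scene view shows the stand with the red handle at (348,178), and the tray at (243,259). In the top view the stand is at (222,193), the handle at (187,203) and the tray at (341,196). Two items are grey-brown and blue: the one in the cradle at top (240,197) and a small loose one at (237,262). The one in the cradle is larger and in the clamp, so it is the one meant. I'll measure and take one enlarged crop.

```bash
cat >> h.py <<'E'
from scipy.spatial.transform import Rotation as R
_p=pts
def pts(f,uv):
    f=dict(f); q=np.array(f['rotation'])
    if q.size==4: f['rotation']=R.from_quat(q[[1,2,3,0]]).as_matrix()
    return _p(f,uv)
def Rq(q): q=np.array(q); return R.from_quat(q[[1,2,3,0]]).as_matrix()
E
python3 - <<'E'
from h import *
f=load('top'); C=cloud(f); img=f['img']; hsv=cv2.cvtColor(img,cv2.COLOR_RGB2HSV)
print('table',C[300,150],C[120,400])
def reg(name,m,box):
    M=np.zeros(m.shape,bool); x0,y0,x1,y1=box; M[y0:y1,x0:x1]=m[y0:y1,x0:x1]
    P=C[M]; P=P[~np.isnan(P[:,0])]; print(name,M.sum(),'mean',P.mean(0).round(4),'min',P.min(0).round(4),'max',P.max(0).round(4)); return M,P
h,s,v=hsv[...,0],hsv[...,1],hsv[...,2]
white=(v>200)&(s<40)
M,P=reg('panel',white,(160,150,285,235))
# plane fit of panel
P=P[P[:,2]>0.04]
for _ in range(6):
    A=np.c_[P[:,:2],np.ones(len(P))]; c=np.linalg.lstsq(A,P[:,2],rcond=None)[0]; r=P[:,2]-A@c; P=P[abs(r)<max(.003,2*r.std())]
n=np.r_[-c[:2],1];n/=np.linalg.norm(n); print('n',n,'tilt',np.degrees(np.arccos(n[2])),'az',np.degrees(np.arctan2(n[1],n[0])),len(P),c)
rect=cv2.minAreaRect(P[:,:2].astype(np.float32)*1000); print('panel rect xy',rect, cv2.boxPoints(rect))
red=((h<8)|(h>172))&(s>150)&(v>80)
M,P=reg('red',red,(165,150,285,235)); print(cv2.minAreaRect(P[:,:2].astype(np.float32)*1000))
A=np.c_[P@n]; print('red height above panel', np.percentile((P-[0,0,c[2]])@n,[5,50,95]))
blue=(h>100)&(h<125)&(s>130)
M,P=reg('blue',blue,(205,180,275,212))
tray=(v>120)&(s<60)
M,P=reg('tray',tray,(298,152,384,240)); print(cv2.minAreaRect(P[:,:2].astype(np.float32)*1000), np.median(P[:,2]))
cr=cv2.resize(img[145:290,160:390],None,fx=3.4,fy=3.4,interpolation=cv2.INTER_CUBIC); cv2.imwrite('pics/crop1.png',cr[:,:,::-1])
np.save('n.npy',np.r_[n,c])
E
```

```text
table [ 0.32568555  0.36411468 -0.00140664] [ 0.82327245 -0.31038058  0.00190934]
panel 5157 mean [0.6197 0.1659 0.1039] min [0.5338 0.0331 0.0578] max [0.6969 0.2921 0.1481]
n [-0.42052437 -0.00311394  0.9072759 ] tilt 24.868425395873295 az -179.5757385674097 4277 [ 0.46350219  0.00343218 -0.18351574]
panel rect xy ((612.2368774414062, 163.75335693359375), (155.6772003173828, 256.1150817871094), 0.2722085118293762) [[533.7908   291.43964 ]
 [535.00757   35.32746 ]
 [690.683     36.067078]
 [689.4662   292.17926 ]]
red 142 mean [0.5797 0.2405 0.1694] min [0.5709 0.2202 0.1536] max [0.5891 0.2615 0.1786]
((579.9907836914062, 240.8163604736328), (18.024702072143555, 41.39253616333008), 0.5547160506248474)
red height above panel [0.06158277 0.07818914 0.08293667]
blue 291 mean [0.6033 0.1108 0.1312] min [0.5769 0.0474 0.1003] max [0.6329 0.1988 0.1469]
tray 5100 mean [ 0.6153 -0.1479  0.0063] min [ 0.5169 -0.2414 -0.008 ] max [ 0.7092 -0.05    0.0384]
((613.0405883789062, -146.323486328125), (190.22999572753906, 191.1244659423828), 0.6627652645111084) 0.0043996941290778135
```

View pics/crop1.png

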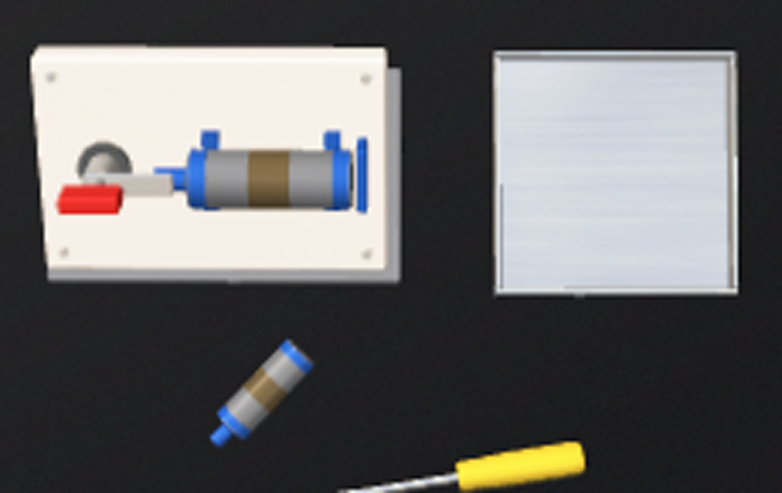

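The crop confirms it. The cartridge is in the cradle, its neck is under the claw on the +y side, and the slope is low towards the robot. The loose grey/blue one is clearly smaller, so it's a decoy.

The rows can't tilt the tool, so I'll straddle the bar with part-closed vertical fingers and turn it from there.

```bash
cat >> h.py <<'E'
def go(t,yaw=None):
    s=manip.state(); M=Rq(s['tool_rot']); d=np.array(t)-s['tool_pos']; y=np.arctan2(M[1,1],M[0,1])
    print('t',round(s['time'],2),'pos',s['tool_pos'].round(4),'yaw',round(y,3),'q6',s['joint_pos'][5].round(3),'F',s['contact_force'].round(1),'T',s['ft_torque'].round(2),'w',round(s['gripper_width'],3))
    print('shift mm',(M.T@d*1000).round(1),'turn',None if yaw is None else round(-((yaw-y+np.pi)%(2*np.pi)-np.pi),3))
E
python3 - <<'E'
from h import *
go([.584,.243,.25],0.0)
# cross-check red & cartridge in scene view
f=load('scene'); C=cloud(f); hsv=cv2.cvtColor(f['img'],cv2.COLOR_RGB2HSV); h,s,v=[hsv[...,i] for i in range(3)]
M=((h<8)|(h>172))&(s>150)&(v>80); M[:, :320]=0; M[:,370:]=0; M[:160]=0; M[200:]=0
P=C[M]; print('red scene',M.sum(),P.mean(0),P.min(0),P.max(0))
f=load('top'); C=cloud(f); hsv=cv2.cvtColor(f['img'],cv2.COLOR_RGB2HSV); h,s,v=[hsv[...,i] for i in range(3)]
b=(h>8)&(h<25)&(s>60)&(v>50); b[:185]=0;b[212:]=0;b[:,:220]=0;b[:,262:]=0
P=C[b]; print('brown band',b.sum(),P.mean(0),P.min(0),P.max(0))
# neck / end plate / body extents along y at row 197
for u in range(206,272,3): print(u,f['img'][197,u],C[197,u].round(3))
E
```

```text
t 0.1 pos [ 0.2488 -0.5727  0.2302] yaw -1.161 q6 -0.119 F [ 0.1 -0.1  0.1] T [-0.   -0.03 -0.04] w 1.001
shift mm [ -18.6 -614.7 -632.4] turn -1.161
red scene 156 [nan nan nan] [nan nan nan] [nan nan nan]
brown band 203 [0.59861176 0.11739167 0.13710359] [0.57911104 0.10350818 0.12448263] [0.61954417 0.13144505 0.14743023]
206 [200 194 188] [0.598 0.197 0.139]
209 [200 194 188] [0.598 0.19  0.138]
212 [ 55 120 227] [0.599 0.184 0.127]
215 [ 82 129 212] [0.598 0.175 0.14 ]
218 [ 55 120 227] [0.598 0.167 0.142]
221 [155 155 157] [0.598 0.16  0.14 ]
224 [157 156 157] [0.598 0.153 0.14 ]
227 [157 156 159] [0.598 0.145 0.143]
230 [157 155 157] [0.598 0.138 0.142]
233 [137 114  81] [0.598 0.13  0.144]
236 [136 114  78] [0.598 0.123 0.141]
239 [137 115  79] [0.599 0.116 0.139]
242 [136 115  79] [0.598 0.108 0.143]
245 [159 158 159] [0.598 0.101 0.144]
248 [159 159 161] [0.599 0.094 0.14 ]
251 [159 159 160] [0.599 0.086 0.144]
254 [159 159 161] [0.599 0.079 0.14 ]
257 [134 149 178] [0.599 0.072 0.142]
260 [ 55 120 227] [0.599 0.064 0.144]
263 [68 68 69] [0.6   0.057 0.128]
266 [ 41  97 192] [0.6   0.05  0.123]
269 [247 240 232] [0.602 0.043 0.099]
```

play_rows --pt "-30 -307 -316 -0.58 -1" --pt "-30 -307 -316 -0.58 -1" --pt "-30 -307 -316 -0.58 -1" --pt "-30 -307 -316 -0.58 -1" --pt "-30 -307 -316 -0.58 -1" --pt "-30 -307 -316 -0.58 -1" --pt "-30 -307 -316 -0.58 -1" --pt "-30 -307 -316 -0.58 -1"

```text
time: 1.1
tool_pos: [0.4174, -0.1625, 0.2614]
tool_rot: [0.338, 0.621, 0.338, -0.621]
contact_force: [-0.6, -0.6, -0.3]
gripper_width: 1.005
```

```bash
python3 -c "
from h import *
go([.584,.243,.25],0.0)"
```

```text
t 1.1 pos [ 0.4174 -0.1625  0.2614] yaw -0.574 q6 0.036 F [-0.6 -0.6 -0.3] T [0.01 0.01 0.02] w 1.005
shift mm [  11.6  -80.5 -430.9] turn -0.574
```

play_rows --pt "10 -80 -431 -0.574 0.2" --pt "10 -80 -431 -0.574 0.2" --pt "10 -80 -431 -0.574 0.2" --pt "10 -80 -431 -0.574 0.2" --pt "10 -80 -431 -0.574 0.2" --pt "10 -80 -431 -0.574 0.2" --pt "10 -80 -431 -0.574 0.2" --pt "10 -80 -431 -0.574 0.2"

```text
time: 2.1
tool_pos: [0.5868, 0.2404, 0.249]
tool_rot: [-0.498, -0.5, -0.5, 0.502]
contact_force: [0.3, -0.8, -0.0]
gripper_width: 0.398
```

```bash
python3 -c "
from h import *
go([.584,.243,.25],0.0)
f=grab('scene')
im=cv2.resize(f['img'][120:260,260:420],None,fx=4,fy=4,interpolation=cv2.INTER_CUBIC)
cv2.imwrite('pics/c2.png',im[:,:,::-1])"
```

```text
t 2.1 pos [0.5868 0.2404 0.249 ] yaw -0.004 q6 0.275 F [ 0.3 -0.8 -0. ] T [-0.02  0.03  0.  ] w 0.398
shift mm [-1.  -2.8 -2.5] turn -0.004
```

View pics/c2.png

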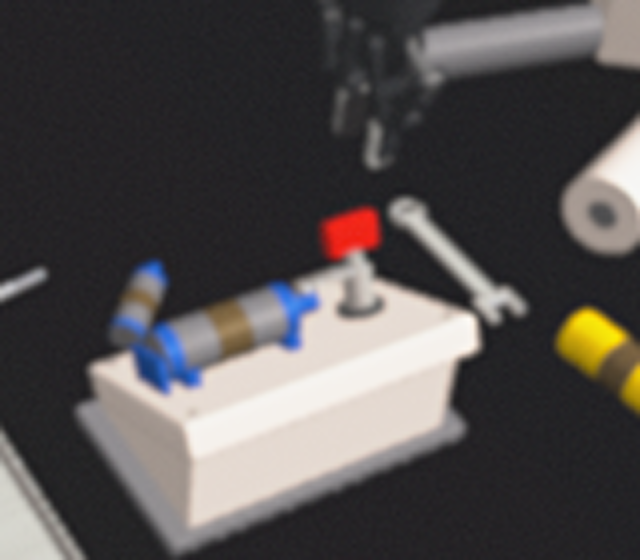

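The close view shows the open fingers above the red bar at (350,232), the claw over the neck, and the path down clear. Lowering now.

play_rows --pt "50 -3 -2 0 0.2" --pt "60 -3 -2 0 0.2" --pt "70 -3 -2 0 0.2" --pt "80 -3 -2 0 0.2" --pt "90 -3 -2 0 0.2" --pt "98 -3 -2 0 0.2" --pt "98 -3 -2 0 0.2"

```text
time: 3.02
tool_pos: [0.5828, 0.2404, 0.1524]
tool_rot: [-0.498, -0.501, -0.499, 0.502]
contact_force: [-0.1, -0.4, -0.1]
gripper_width: 0.401
```

```bash
python3 -c "
from h import *
go([.584,.243,.15],0.0)"
```

```text
t 3.02 pos [0.5828 0.2404 0.1524] yaw -0.007 q6 0.28 F [-0.1 -0.4 -0.1] T [-0.   -0.02 -0.  ] w 0.401
shift mm [ 2.4  1.2 -2.6] turn -0.007
```

play_rows --pt "4 1 -2 0 0.35" --pt "4 1 -2 0 0.35" --pt "4 1 -2 0.1 0.35" --pt "4 1 -2 0.2 0.35" --pt "4 1 -2 0.25 0.35" --pt "4 1 -2 0.3 0.35"

```text
time: 3.78
tool_pos: [0.5816, 0.2412, 0.1489]
tool_rot: [-0.417, -0.568, -0.418, 0.574]
contact_force: [-11.1, -5.2, 4.5]
gripper_width: 0.328
```

```bash
python3 -c "
from h import *
go([.584,.243,.15],0.0)"
```

```text
t 3.77 pos [0.5816 0.2412 0.1489] yaw -0.308 q6 0.584 F [-11.1  -5.2   4.5] T [-0.75  1.69  0.21] w 0.328
shift mm [-1.2  1.7 -2.4] turn -0.308
```

play_rows --pt "0 0 0 0.05 0.35" --pt "0 0 0 0.1 0.35" --pt "0 0 0 0.15 0.35" --pt "0 0 0 0.15 0.35"

```text
time: 4.28
tool_pos: [0.5815, 0.2418, 0.149]
tool_rot: [-0.373, -0.597, -0.375, 0.603]
contact_force: [-10.2, -4.1, 5.1]
gripper_width: 0.327
```

```bash
python3 -c "
from h import *
go([.584,.243,.15],0.0)
f=load('top')
def red(f):
    C=cloud(f); hsv=cv2.cvtColor(f['img'],cv2.COLOR_RGB2HSV); h,s,v=[hsv[...,i] for i in range(3)]
    M=((h<8)|(h>172))&(s>150)&(v>80); M[:150]=0;M[235:]=0;M[:,:165]=0;M[:,285:]=0
    ys,xs=np.nonzero(M); print(len(xs),xs.mean(),ys.mean(),cv2.minAreaRect(np.c_[xs,ys].astype(np.float32)))
red(f); f=grab('top'); red(f)
im=cv2.resize(f['img'][150:240,150:290],None,fx=5,fy=5,interpolation=cv2.INTER_CUBIC)
cv2.imwrite('pics/c3.png',im[:,:,::-1])"
```

```text
t 4.28 pos [0.5815 0.2418 0.149 ] yaw -0.456 q6 0.733 F [-10.2  -4.1   5.1] T [-0.49  1.72  0.18] w 0.327
shift mm [-1.1  1.7 -2.2] turn -0.456
142 186.11971830985917 203.5281690140845 ((186.0, 203.5), (7.0, 18.0), 90.0)
1 182.0 205.0 ((182.0, 205.0), (0.0, 0.0), 0.0)
```

View pics/c3.png

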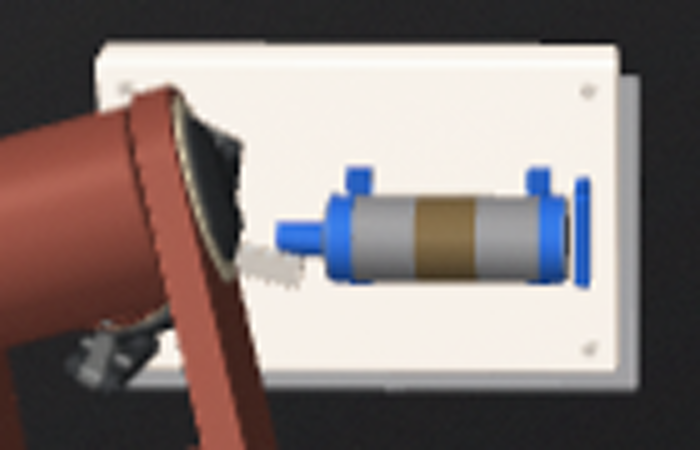

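The claw, at (270,265) in the crop, has swung downhill by about 20°. The torque stays steady at about 0.18 N·m, so clockwise (negative) is the free way and I'll keep turning that way.

play_rows --pt "0 -2 1 0.1 0.35" --pt "0 -2 1 0.2 0.35" --pt "0 -2 1 0.3 0.35" --pt "0 -2 1 0.4 0.35" --pt "0 -2 1 0.5 0.35" --pt "0 -2 1 0.6 0.35" --pt "0 -2 1 0.7 0.35" --pt "0 -2 1 0.7 0.35"

```text
time: 5.32
tool_pos: [0.5806, 0.2435, 0.1495]
tool_rot: [-0.145, -0.691, -0.146, 0.693]
contact_force: [-6.5, 2.1, 2.1]
gripper_width: 0.329
```

```bash
python3 -c "
from h import *
go([.584,.243,.15],0.0)"
```

```text
t 5.33 pos [0.5806 0.2435 0.1495] yaw -1.157 q6 1.434 F [-6.5  2.1  2.1] T [0.26 0.96 0.07] w 0.329
shift mm [-0.5  1.9 -2.9] turn -1.157
```

play_rows --pt "0 0 0 0.1 0.35" --pt "0 0 0 0.2 0.35" --pt "0 0 0 0.3 0.35" --pt "0 0 0 0.4 0.35" --pt "0 0 0 0.5 0.35" --pt "0 0 0 0.6 0.35" --pt "0 0 0 0.7 0.35" --pt "0 0 0 0.8 0.35"

```text
time: 6.32
tool_pos: [0.5825, 0.2435, 0.1501]
tool_rot: [-0.137, 0.694, -0.136, -0.693]
contact_force: [-0.5, 2.6, 0.5]
gripper_width: 0.325
```

play_rows --pt "0 0 0 0.1 0.35" --pt "0 0 0 0.2 0.35" --pt "0 0 0 0.3 0.35" --pt "0 0 0 0.35 0.35" --pt "0 0 0 0.35 0.35"

```text
time: 6.95
tool_pos: [0.5826, 0.2429, 0.1499]
tool_rot: [-0.255, 0.66, -0.254, -0.659]
contact_force: [-0.8, 0.9, 0.2]
gripper_width: 0.322
```

```bash
python3 -c "
from h import *
go([.584,.243,.15],0.0)
f=grab('top')
im=cv2.resize(f['img'][150:240,150:290],None,fx=5,fy=5,interpolation=cv2.INTER_CUBIC)
cv2.imwrite('pics/c4.png',im[:,:,::-1])"
```

```text
t 6.95 pos [0.5826 0.2429 0.1499] yaw -2.306 q6 2.583 F [-0.8  0.9  0.2] T [ 0.17 -0.19  0.13] w 0.322
shift mm [-0.1 -1.  -0.9] turn -2.306
```

View pics/c4.png

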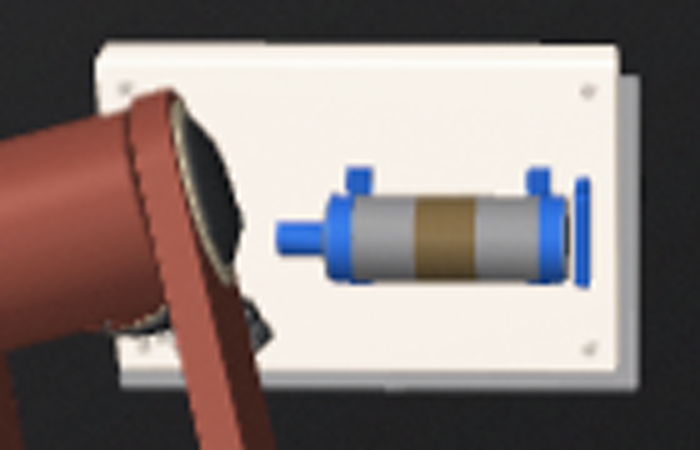

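The claw is out of sight, the neck is free and the cartridge hasn't moved. I'll keep turning until the stop is felt.

play_rows --pt "0 0 0 0.07 0.35" --pt "0 0 0 0.14 0.35" --pt "0 0 0 0.21 0.35" --pt "0 0 0 0.21 0.35"

```text
time: 7.5
tool_pos: [0.5824, 0.2425, 0.1497]
tool_rot: [-0.322, 0.63, -0.321, -0.629]
contact_force: [-0.1, 1.0, 0.0]
gripper_width: 0.327
```

```bash
python3 -c "
from h import *
go([.584,.243,.15],0.0)"
```

```text
t 7.5 pos [0.5824 0.2425 0.1497] yaw -2.516 q6 2.792 F [-0.1  1.   0. ] T [ 0.1  -0.1   0.13] w 0.327
shift mm [-0.3 -1.5 -0.5] turn -2.516
```

play_rows --pt "0 0 0 0.06 0.35" --pt "0 0 0 0.12 0.35" --pt "0 0 0 0.18 0.35" --pt "0 0 0 0.18 0.35"

```text
time: 8.0
tool_pos: [0.5823, 0.2424, 0.1496]
tool_rot: [-0.377, 0.599, -0.377, -0.598]
contact_force: [-0.6, 0.4, 2.4]
gripper_width: 0.323
```

```bash
python3 -c "
from h import *
go([.584,.243,.15],0.0)"
```

```text
t 8.0 pos [0.5823 0.2424 0.1496] yaw -2.695 q6 2.971 F [-0.6  0.4  2.4] T [ 0.06 -0.14  0.31] w 0.323
shift mm [-0.4 -1.8 -0.2] turn -2.695
```

Torque has risen to 0.31 N·m, which fits the end stop. I'll lift off and check by eye.

play_rows --pt "0 0 0 -0.1 0.2" --pt "0 0 0 -0.15 0.2" --pt "-50 0 0 -0.15 0.2" --pt "-110 0 0 -0.15 0.2" --pt "-110 0 0 -0.5 0" --pt "-110 0 0 -1.2 0" --pt "-110 0 0 -1.2 0" --pt "-110 0 0 -1.2 0"

```text
time: 9.0
tool_pos: [0.5819, 0.2423, 0.259]
tool_rot: [0.077, -0.703, 0.077, 0.703]
contact_force: [0.5, -0.3, -0.8]
gripper_width: 0.502
```

```bash
python3 -c "
from h import *
go([.6015,.0,.26],0.0)"
```

```text
t 9.0 pos [0.5819 0.2423 0.259 ] yaw -1.789 q6 2.066 F [ 0.5 -0.3 -0.8] T [-0.02  0.01  0.05] w 0.502
shift mm [ -1.  232.3 -71.7] turn -1.789
```

play_rows --pt "0 232 -72 -1.789 -0.35" --pt "0 232 -72 -1.789 -0.35" --pt "0 232 -72 -1.789 -0.35" --pt "0 232 -72 -1.789 -0.35" --pt "0 232 -72 -1.789 -0.35" --pt "0 232 -72 -1.789 -0.35" --pt "0 232 -72 -1.789 -0.35" --pt "0 232 -72 -1.789 -0.35"

```text
time: 10.0
tool_pos: [0.6, -0.0, 0.259]
tool_rot: [-0.411, -0.575, -0.411, 0.575]
contact_force: [0.3, -0.1, 0.4]
gripper_width: 0.675
```

play_rows --pt "0 0 0 -0.3 -0.35" --pt "0 0 0 -0.3 -0.35"

```text
time: 10.25
tool_pos: [0.6, 0.0001, 0.259]
tool_rot: [-0.492, -0.508, -0.492, 0.508]
contact_force: [-0.3, 1.6, -0.1]
gripper_width: 0.675
```

```bash
python3 -c "
from h import *
go([.6015,.117,.2],0.0)
f=grab('top'); C=cloud(f); hsv=cv2.cvtColor(f['img'],cv2.COLOR_RGB2HSV); h,s,v=[hsv[...,i] for i in range(3)]
b=(h>8)&(h<25)&(s>60)&(v>50); b[:185]=0;b[212:]=0;b[:,:220]=0;b[:,262:]=0
P=C[b]; print('brown band',b.sum(),P.mean(0),P.min(0),P.max(0))
im=cv2.resize(f['img'][150:240,150:290],None,fx=5,fy=5,interpolation=cv2.INTER_CUBIC)
cv2.imwrite('pics/c5.png',im[:,:,::-1])"
```

```text
t 10.25 pos [6.00e-01 1.00e-04 2.59e-01] yaw -0.032 q6 -0.092 F [-0.3  1.6 -0.1] T [-0.06  0.04  0.04] w 0.675
shift mm [  59.    -2.2 -116.9] turn -0.032
brown band 205 [nan nan nan] [nan nan nan] [nan nan nan]
```

View pics/c5.png

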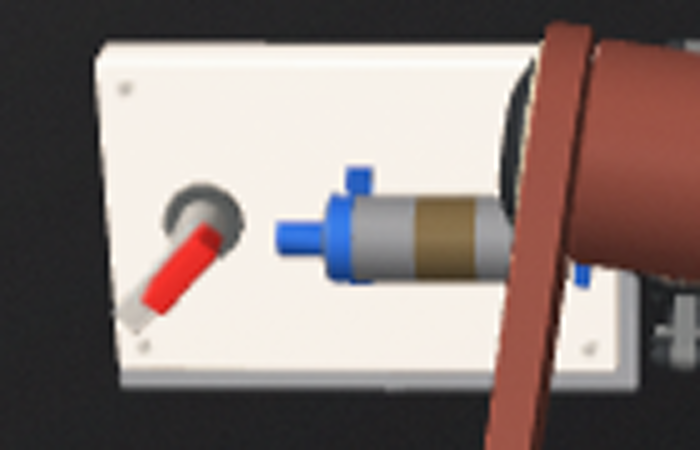

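```bash
python3 -c "
from h import *
t=np.radians(25); ex=np.array([np.cos(t),0,np.sin(t)]); n=np.array([-np.sin(t),0,np.cos(t)]); o=np.array([.612,.244,.1])
f=load('top'); C=cloud(f); hsv=cv2.cvtColor(f['img'],cv2.COLOR_RGB2HSV); h,s,v=[hsv[...,i] for i in range(3)]
M=((h<8)|(h>172))&(s>150)&(v>80); M[:150]=0;M[235:]=0;M[:,:165]=0;M[:,215:]=0
P=C[M]; P=P[~np.isnan(P[:,0])]-o; H=P@n; P=P[(H>.072)]; q=np.c_[P@ex,P[:,1]]; print(len(q),q.mean(0),cv2.minAreaRect((q*1000).astype(np.float32)))
# intersect rays to bar-top plane (80mm) from mask
r=rays(f,np.argwhere(M)[:,::-1])@Rq(f['rotation']).T; O=f['origin']; k=((o+.08*n-O)@n)/(r@n); W=O+r*k[:,None]-o; q=np.c_[W@ex,W[:,1]]; rc=cv2.minAreaRect((q*1000).astype(np.float32)); print(rc)
m=(s<60)&(v>90)&(v<238)
E=np.linalg.eigh(np.cov(q.T))[1][:,1]; print('axis dir',E, 'angle of -y end from -y, clockwise if low/left', np.degrees(np.arctan2(-E[0],E[1])))
for uv in [(174,214),(177,212),(180,208)]:
  p=pts(f,uv)[0]-o; print(uv,f['img'][uv[1],uv[0]],p@ex,p[1],p@n)
"
```

```text
103 [-0.00060663 -0.00234765] ((-1.8173084259033203, -1.8902091979980469), (14.081382751464844, 43.17576599121094), 47.68983459472656)
((1.6063175201416016, -3.770427703857422), (14.78388500213623, 50.45240020751953), 49.89894485473633)
axis dir [-0.77536927  0.63150812] angle of -y end from -y, clockwise if low/left 50.838523450909925
(174, 214) [224 217 206] -0.059998835790051996 0.04368646647314889 0.0019743857932994517
(177, 212) [199 192 184] -0.03945219128647634 0.028308818806507485 0.0367233171892602
(180, 208) [244  53  47] -0.010526439512772514 0.011401769805684248 0.0797011246957074
```

The bar is at about 2.3 rad (the depth rectangle gives 132°, the claw point 126°). Both are above the 2.1 rad (120°) needed, and the stop was felt. The cartridge is still seated. Next is the grasp.

play_rows --pt "0 -1 -117 -0.03 -0.35" --pt "0 -1 -117 -0.03 -0.35" --pt "50 -1 -117 -0.03 -0.35" --pt "90 -1 -117 -0.03 -0.35" --pt "110 -1 -117 -0.03 -0.35" --pt "125 -1 -117 -0.03 -0.35" --pt "135 -1 -117 -0.03 -0.35" --pt "135 -1 -117 -0.03 -0.35"

```text
time: 11.3
tool_pos: [0.6037, 0.1169, 0.1245]
tool_rot: [0.498, 0.502, 0.498, -0.502]
contact_force: [0.2, -0.5, -0.2]
gripper_width: 0.676
```

```bash
python3 -c "
from h import *
go([.6015,.117,.116],0.0)
f=grab('scene')
im=cv2.resize(f['img'][150:250,270:390],None,fx=5,fy=5,interpolation=cv2.INTER_CUBIC)
cv2.imwrite('pics/c6.png',im[:,:,::-1])"
```

```text
t 11.3 pos [0.6037 0.1169 0.1245] yaw -0.008 q6 0.078 F [ 0.2 -0.5 -0.2] T [-0.04 -0.    0.01] w 0.676
shift mm [ 8.5 -2.2 -0. ] turn -0.008
```

View pics/c6.png

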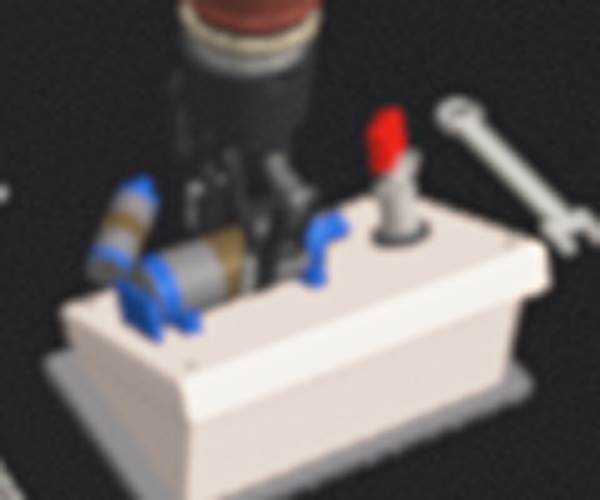

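The fingers straddle the cartridge between the cradle pairs. The uphill finger, at (255,275), is beside the body and just above the panel. I'll go down a few millimetres more and close.

play_rows --pt "4 -1 0 0 -0.35" --pt "8 -2 0 0 -0.25" --pt "8 -2 0 0 0.1" --pt "8 -2 0 0 0.3" --pt "8 -2 0 0 0.3" --pt "8 -2 0 0 0.3" --pt "8 -2 0 0 0.3"

```text
time: 12.22
tool_pos: [0.6003, 0.1172, 0.1168]
tool_rot: [-0.497, -0.501, -0.499, 0.503]
contact_force: [-5.2, 0.2, 5.8]
gripper_width: 0.484
```

```bash
python3 -c "
from h import *
go([.6015,.117,.116],0.0)"
```

```text
t 12.22 pos [0.6003 0.1172 0.1168] yaw -0.007 q6 0.078 F [-5.2  0.2  5.8] T [-0.1   0.98  0.03] w 0.484
shift mm [0.8 1.2 0.2] turn -0.007
```

The width of 41 mm is under the 44 mm diameter, so the pads are biting above the axis. I'll ease open and go deeper, since the part-open finger ends stand back from the TCP.

play_rows --pt "0 1 0 0 -0.15" --pt "0 1 0 0 -0.15" --pt "3 1 0 0 -0.15" --pt "6 1 0 0 -0.15" --pt "6 1 0 0 -0.15"

```text
time: 12.85
tool_pos: [0.6023, 0.1171, 0.1096]
tool_rot: [-0.498, -0.502, -0.498, 0.502]
contact_force: [-1.6, 0.7, 0.1]
gripper_width: 0.575
```

```bash
python3 -c "
from h import *
go([.6015,.117,.109],0.0)"
```

```text
t 12.85 pos [0.6023 0.1171 0.1096] yaw -0.007 q6 0.078 F [-1.6  0.7  0.1] T [-0.01  0.16 -0.05] w 0.575
shift mm [ 0.6 -0.8  0.1] turn -0.007
```

No panel contact yet. Down 3 mm more, then close.

play_rows --pt "2 -1 0 0 -0.15" --pt "3 -1 0 0 0.0" --pt "3 -1 0 0 0.5" --pt "3 -1 0 0 1" --pt "3 -1 0 0 1" --pt "3 -1 0 0 1"

```text
time: 13.6
tool_pos: [0.5998, 0.1172, 0.1081]
tool_rot: [-0.497, -0.5, -0.499, 0.503]
contact_force: [-9.9, -0.4, 8.6]
gripper_width: 0.493
```

```bash
python3 -c "
from h import *
go([.6015,.117,.109],0.0)"
```

```text
t 13.6 pos [0.5998 0.1172 0.1081] yaw -0.007 q6 0.078 F [-9.9 -0.4  8.6] T [-0.13  1.78  0.14] w 0.493
shift mm [-0.9  1.7  0.2] turn -0.007
```

play_rows --pt "-3 -1.5 0 0 1" --pt "-6 -3 0 0 1" --pt "-10 -5 0 0 1" --pt "-15 -7 0 0 1" --pt "-20 -9 0 0 1" --pt "-26 -12 0 0 1" --pt "-26 -12 0 0 1"

```text
time: 14.48
tool_pos: [0.5899, 0.1173, 0.1343]
tool_rot: [0.499, 0.502, 0.498, -0.501]
contact_force: [0.4, -0.3, -1.8]
gripper_width: 0.491
```

```bash
python3 -c "
from h import *
go([.6015,.117,.25],0.0)
f=grab('scene')
im=cv2.resize(f['img'][130:250,260:400],None,fx=5,fy=5,interpolation=cv2.INTER_CUBIC)
cv2.imwrite('pics/c7.png',im[:,:,::-1])"
```

```text
t 14.47 pos [0.5899 0.1173 0.1343] yaw -0.007 q6 0.08 F [ 0.4 -0.3 -1.8] T [-0.03 -0.02  0.01] w 0.491
shift mm [-115.7   11.8    0.2] turn -0.007
```

View pics/c7.png

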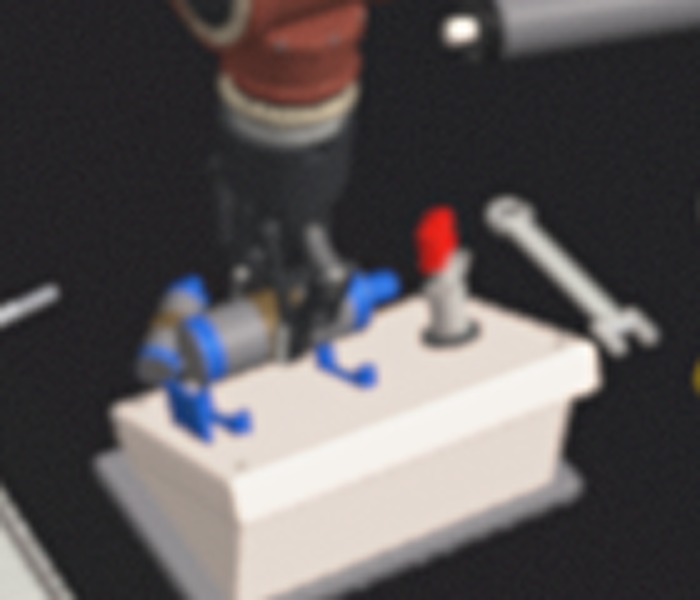

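The cartridge is held level and clear of the cradle, with about 1.8 N of weight on the wrist. Now carrying it to the tray.

play_rows --pt "-40 0 0 0 1" --pt "-80 2 10 0 1" --pt "-80 8 50 0 1" --pt "-80 15 90 0 1" --pt "-80 20 130 0 1" --pt "-80 23 170 0 1" --pt "-80 23 210 0 1" --pt "-80 23 240 0 1"

```text
time: 15.52
tool_pos: [0.6105, -0.1246, 0.2129]
tool_rot: [-0.498, -0.502, -0.498, 0.502]
contact_force: [0.5, -0.3, -2.8]
gripper_width: 0.492
```

play_rows --pt "0 0 15 0 1" --pt "0 0 24 0 1" --pt "0 0 24 0 1"

```text
time: 15.9
tool_pos: [0.6106, -0.1467, 0.2132]
tool_rot: [0.498, 0.502, 0.498, -0.502]
contact_force: [0.5, -0.7, -1.9]
gripper_width: 0.496
```

```bash
python3 -c "
from h import *
go([.613,-.147,.016],0.0)"
```

```text
t 15.9 pos [ 0.6106 -0.1467  0.2132] yaw -0.007 q6 -0.347 F [ 0.5 -0.7 -1.9] T [-0.02  0.03  0.02] w 0.496
shift mm [197.2   2.4   0.4] turn -0.007
```

play_rows --pt "40 2 0 0 1" --pt "80 2 0 0 1" --pt "120 2 0 0 1" --pt "150 2 0 0 1" --pt "170 2 0 0 1" --pt "182 2 0 0 1" --pt "188 2 0 0 1" --pt "188 2 0 0 1"

```text
time: 16.9
tool_pos: [0.613, -0.147, 0.0258]
tool_rot: [0.498, 0.502, 0.498, -0.502]
contact_force: [-0.5, 0.4, -1.3]
gripper_width: 0.49
```

play_rows --pt "3 0 0 0 1" --pt "5 0 0 0 1" --pt "7 0 0 0 1" --pt "7 0 0 0 1"

```text
time: 17.4
tool_pos: [0.6124, -0.1469, 0.0181]
tool_rot: [-0.498, -0.502, -0.498, 0.502]
contact_force: [0.3, 0.0, -0.6]
gripper_width: 0.493
```

play_rows --pt "1 0 0 0 1" --pt "2 0 0 0 1" --pt "3 0 0 0 1" --pt "3 0 0 0 1"

```text
time: 17.9
tool_pos: [0.6125, -0.1469, 0.0152]
tool_rot: [-0.498, -0.502, -0.498, 0.502]
contact_force: [-0.2, 0.5, -0.5]
gripper_width: 0.495
```

```bash
python3 -c "
from h import *
go([.613,-.147,.014],0.0)"
```

```text
t 17.9 pos [ 0.6125 -0.1469  0.0152] yaw -0.007 q6 -0.346 F [-0.2  0.5 -0.5] T [-0.03 -0.01 -0.05] w 0.495
shift mm [1.2 0.5 0.1] turn -0.007
```

play_rows --pt "1 0 0 0 1" --pt "2 0 0 0 1" --pt "2 0 0 0 1" --pt "2 0 0 0 1"

```text
time: 18.4
tool_pos: [0.6127, -0.147, 0.0146]
tool_rot: [-0.498, -0.502, -0.498, 0.502]
contact_force: [-4.4, 1.9, 5.5]
gripper_width: 0.494
```

```bash
python3 -c "
from h import *
for _ in range(4):
  go([.613,-.147,.014],0.0); f=grab('scene')
im=cv2.resize(f['img'][180:310,180:310],None,fx=4.5,fy=4.5,interpolation=cv2.INTER_CUBIC)
cv2.imwrite('pics/c8.png',im[:,:,::-1])"
```

```text
t 18.4 pos [ 0.6127 -0.147   0.0146] yaw -0.007 q6 -0.346 F [-4.4  1.9  5.5] T [0.2  0.68 0.03] w 0.494
shift mm [0.6 0.3 0. ] turn -0.007
t 18.45 pos [ 0.6127 -0.147   0.0146] yaw -0.007 q6 -0.346 F [-3.8  1.   6.1] T [ 0.21  0.71 -0.04] w 0.496
shift mm [0.6 0.3 0. ] turn -0.007
t 18.5 pos [ 0.6127 -0.147   0.0146] yaw -0.007 q6 -0.346 F [-3.3  1.1  6.1] T [0.19 0.65 0.05] w 0.491
shift mm [0.6 0.3 0. ] turn -0.007
t 18.55 pos [ 0.6127 -0.147   0.0146] yaw -0.007 q6 -0.346 F [-3.1  0.6  6.1] T [0.18 0.7  0.02] w 0.495
shift mm [0.6 0.3 0. ] turn -0.007
```

View pics/c8.png

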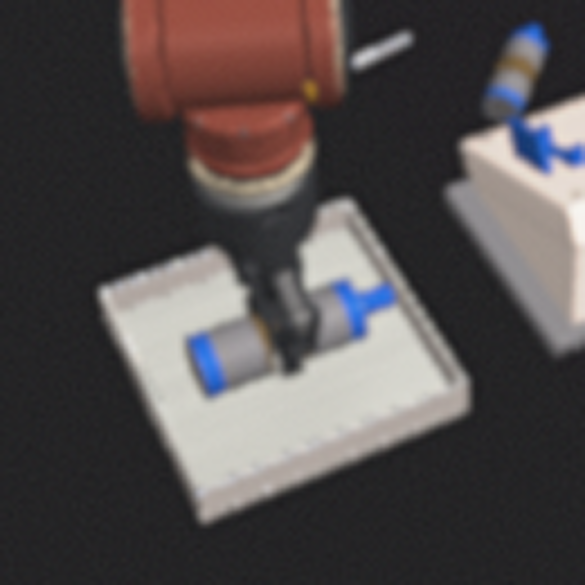

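The cartridge lies flat near the tray centre, and the wrist feels the floor (6 N up). Release gently and rise.

play_rows --pt "-1 0 0 0 0.0" --pt "-1 0 0 0 -0.05" --pt "-1 0 0 0 -0.15" --pt "-1 0 0 0 -0.4" --pt "-1 0 0 0 -0.5" --pt "-15 0 0 0 -0.5" --pt "-40 0 0 0 -0.5" --pt "-80 0 0 0 -0.5"

```text
time: 19.6
tool_pos: [0.6117, -0.1466, 0.0935]
tool_rot: [-0.497, -0.501, -0.499, 0.502]
contact_force: [0.2, -0.5, -0.2]
gripper_width: 0.752
```

play_rows --pt "-60 0 0 0 -0.5" --pt "-120 -50 20 0 -0.5" --pt "-150 -100 60 0 -0.5" --pt "-150 -150 120 0 -0.5" --pt "-150 -170 180 0 -0.5" --pt "-150 -170 220 0 -0.5" --pt "-150 -170 220 0 -0.5" --pt "-150 -170 220 0 -0.5"

```text
time: 20.6
tool_pos: [0.4408, -0.3659, 0.2438]
tool_rot: [0.498, 0.502, 0.498, -0.502]
contact_force: [-0.3, 0.9, 0.7]
gripper_width: 0.749
```

```bash
python3 -c "
from h import *
go([.613,-.147,.2],0.0)
f=grab('top'); cv2.imwrite('pics/t9.png',f['img'][:,:,::-1]); C=cloud(f); hsv=cv2.cvtColor(f['img'],cv2.COLOR_RGB2HSV); h,s,v=[hsv[...,i] for i in range(3)]
for nm,b in (('brown',(h>8)&(h<25)&(s>60)&(v>50)),('blue',(h>100)&(h<125)&(s>130))):
    b[:152]=0;b[240:]=0;b[:,:300]=0;b[:,384:]=0
    P=C[b];P=P[~np.isnan(P[:,0])]; print(nm,b.sum(),P.mean(0).round(4),P.min(0).round(3),P.max(0).round(3))
"
```

```text
t 20.6 pos [ 0.4408 -0.3659  0.2438] yaw -0.009 q6 -0.814 F [-0.3  0.9  0.7] T [-0.01  0.04 -0.01] w 0.749
shift mm [  44.   170.2 -220.3] turn -0.009
brown 167 [ 0.6099 -0.1473  0.0449] [ 0.592 -0.162  0.031] [ 0.629 -0.132  0.054]
blue 196 [ 0.6111 -0.1235  0.041 ] [ 0.591 -0.204  0.023] [ 0.633 -0.064  0.053]
```

View pics/t9.png

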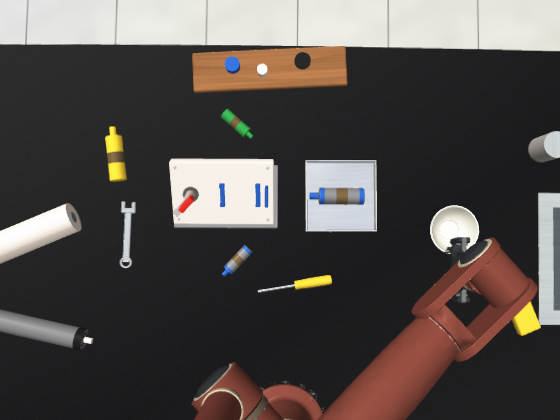

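The top view shows the cartridge at (341,196), flat in the middle of the tray, and the screw backed off. The wrench, screwdriver and bowl are where they were, and the arm is clear of everything. Handing in.

```bash
python3 -c "
from h import *
print(manip.job_done())"
```

```text
the job is handed in; nothing more can be done
None
```

The job is handed in at about 20.6 s of the 64 s allowed; the hand-in gives no verdict, so what follows is from my own checks. The clamp screw is backed off, and the cartridge lies flat in the middle of the steel tray, let go.

**Screw:** It gave way clockwise seen from above (negative), and I turned it until the torque rose from 0.13 to 0.31 N·m. The pictures put it at 126° to 132°, or 2.2 to 2.3 rad, past the 2.1 rad needed. The estimates differ by about 0.1 rad, and I did not measure the joint directly. The cartridge was still in its cradle when I checked.

**Cartridge:** My first grip closed to 41 mm on the 44 mm body, which suggested it was biting above the axis. I eased open, went deeper and gripped again; that read 42 mm, still a little narrow, but it held level with no slipping. I lifted it square to the panel, carried it over and set it down until the wrist felt the floor.

**Last checks:**
- The cartridge's middle is about 3 mm from the tray centre in x and about 1 mm in y.
- Its top reads 0.045 to 0.054 m above the table, against about 0.048 m expected when it lies on the tray floor.
- The wrist force is about zero, and the arm is clear of everything.
- The wrench, screwdriver and bowl look unmoved in the last picture; I did not measure them.

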